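# Put the spool away and shut the chest on its catch

### The arm

A 7-joint arm with a two-finger parallel gripper is mounted at the origin on a cart in front of the work surface, level with it; the furniture and walls round the work are solid. World frame = base frame: x ahead of the robot, y to its left, z up, the work surface at z = 0. Lengths are in m, angles in degrees, forces in N, time in s.
With the tool pointing down it reaches from about 0.35 to 0.9 m from the base axis. Payload 8.1 kg.
Tool frame: the origin (TCP) lies on the centre line of the jaws, within the pads' length; the fingertips stand 11 mm ahead of it and the grasp point (between the pads) lies 8 mm behind it; x points along the fingers, z is the direction in which the jaws open and shut, and the axes are right-handed (so a half turn about x gives the same grasp; the last joint's range is limited). The gripper opens to 85 mm and grips with 20 to 120 N. Pads are 22 mm wide; open, the fingers measure 114 mm over their backs; the gripper's body (76 mm by 85 mm) begins 54 mm behind the grasp point. The pads swing forward as they close: fully open they stand 13 mm farther back than shut.
Start: joints at [63.965, 24.895, 1.432, 90.138, -0.665, 64.973, -4.303], TCP at [0.215, -0.587, 0.206] pointing down, gripper open.
Joint ranges: [-149.89, 149.89], [-25.12, 119.58], [-72.63, 75.52], [4.76, 147.25], [-75.54, 255.54], [6.69, 114.76], [-157.13, 157.13]. Speed limits (degrees/s): [127.2, 127.2, 172.46, 172.46, 180, 180, 180].

### API

Orientations are given as a 3x3 rotation matrix whose columns are the frame's x, y, z axes.
In Python, from cell import get_state, snapshot, camera_params, sign_off, spot_in gives the robot as it stands. The module is installed in compiled form; this text tells all that it offers.
- The arm moves only by the shell command python3 -m creep 'ROWS' [OPENING] [FORCE]. ROWS is JSON, a list that holds one entry, the list of rows, each a list of 4 numbers: the shift along the tool's x, y, z in units of 60 mm (1.0 is 60 mm), then the turn about the tool's x in units of 5 degrees (1.0 is 5 degrees). In form: [[[tx, ty, tz, twist], ...]]. A call has 1 to 12 rows; each row shifts and turns the commanded pose from where the row before left it, along the tool's axes as they then stand; what a row does not reach is not made up. A row lasts 1/8 s, in which the tool goes at most 62.5 mm and 10.7 degrees, less where a joint would pass 70% of its speed; a pose out of reach is approached as far as the arm can. A call is refused whole if a number of a shift passes 1 or a number of a turn 1, either way. A call with a gripper value outside its range is refused whole. OPENING is the closure in counts, from 0 (fully open) to 255 (shut), set as the call begins (- or left out, the last holds). The fingers move at their own pace and stop on an object; FORCE is the grip in N (left out, the last holds). Time passes only in rows, so rows that do not move let the fingers close. It gives the time, the measured TCP pose, the force and the opening at its end, in the units of the state.
- get_state(): the state, without advancing time (a new reading comes with each control period).
- snapshot(name): name is "scene" or "top" or "wrist"; returns the picture (400x640x3 uint8, red, green, blue); there is no depth.
- camera_params(name): a dict with "vfov" (degrees; the focal length in pixels is half the picture's height over the tangent of half this angle, whatever the lens; pixels are square), "cx", "cy" (the principal point, pixels), "pose" (4x4, takes a point from camera to world coordinates); the wrist camera has in their place "T_tool_cam" (4x4, takes a point from camera to tool coordinates, whose origin is the TCP and whose axes are the tool frame's). Camera axes: x right, y down, z forward; pixel columns grow to the right and rows downward; lengths in m; the calibration is good to about 2 mm. A picture is of the moment at which its call begins: read the wrist's pose just before it. camera_params takes no time and is no camera call.
- sign_off(): hands the job in, once; it reports no verdict.
Trained networks look in the newest picture that a camera, given by its name, has taken for a name from the list of things; names that differ only in an ending like _2 or _b are one class to them, and where a whole thing is asked for, a point or a joint stands for the part that bears it (a point fixed in the world has none). Each returns a list of dicts, best first, with "confidence" (0 to 1); they miss things now and then, are a little off and sometimes report something else, mostly with a low value. They report only what shows in the picture. A call takes as long as a camera call.
- spot_in(label, camera): "position" ([x, y, z] in m, in the coordinates of the camera as it stood for that picture, good to about 4 mm: the middle of the surface that is visible of it).
The state is a dict: "clock": time; "qpos": joint angles; "qd": joint speeds; "joint_torque": joint torques, N m; "tool_pos": TCP position; "eef_rot": TCP orientation; "ft_force": force on the tool from outside, world axes, zero at the start; "ft_torque": the same for the moment, N m; "opening": opening from 0.0 (shut) to 1.0 (fully open).
Only numpy, scipy, OpenCV 4.12 (cv2) and the standard library are available. Lean on these libraries where they do the work, as an engineer would, in place of code of your own. Each camera call takes 0.05 s, during which the arm holds its last target.

### The job

Stand the small wire spool upright in the empty bay of the wooden chest, then push the chest's open lid over past upright and let it fall by its own weight until it lies ajar on its sprung pin. Then press the front of the lid down until the catch snaps and holds it shut, never pushing the lid harder than 30 N. Leave the other things on the table where they are.

Things in the scene. Friction and masses are not known exactly. Their poses are not given: they have to be found in the camera images.
- chest: Pale wooden chest, fixed, 160 (x) x 240 (y) x 70 mm; origin at the centre of its underside, x from front to hinged back, z up. Walls and floor 6 mm. A 40 mm high cross wall at x = -40 mm parts a narrow front trough, with the catch in its middle, from two bays 112 x 111 mm: the left one (y > 0) is full, the right one (y < 0) empty. The hinge line runs along y at x = +80, z = 74 mm.
- lid (a joint): Angle of the lid: 0 level, 1.57 upright; it starts leaning back on its stop at 1.85. A panel 166 mm from hinge line to front edge, 244 wide, 8 thick (hinge line at half thickness), 0.2 to 0.33 kg. The hinge is damped: past upright it takes 1 to 4 s to come down and then lies ajar on a soft sprung pin at about 0.15. Snapped shut it reads 0 to 0.07, differing from chest to chest.
- lid_press (a point): Point on the lid's outer (upper) face to press, 34 mm behind the front edge, midway across. The pin yields at 1 to 3 N, the catch below it snaps at 6 to 12 N, and the lid then stops on a bumper 2 to 3 mm lower. Catch and bumper sit up to 10 mm higher from chest to chest, unmeasured: the stop is 10 to 20 mm below the ajar lid, so feel for snap and stop. Short of the snap it springs back.
- lid_edge (a point): Middle of the lid's free front edge (its top while it stands open), on the outer face, which looks away from the robot when open. A lip hangs 14 mm below this edge on the inner side.
- bay (a point): Centre of the floor of the empty right bay (6 mm above the table). The axes are the chest's.
- spool_mid (a point): Centre of the small wire spool, 51 mm across and 47 mm tall with white flanges, standing upright on the table to the right of the chest; half-way up, z along its axis.
- big_spool: Bystander: similar but larger spool, 64 mm across and 60 mm tall; origin under its centre. To its left a fixed desk lamp stands near x = 0.47, y = 0.44 m with a bar reaching out overhead: keep the arm clear of it.
- wide_tin: Bystander: round tin, 77 mm across, 20 mm tall; origin under its centre.
- glue: Bystander: squeeze bottle lying on its side, 76 x 81 x 23 mm; origin under its centre.

How it is judged:
By the outcome, as a careful person would: the job done as asked, in the order asked, and still so for the second after the job is handed in, with the robot touching nothing.
It also fails if it takes over 72 s, if anything falls off the work surface, if the arm or the gripper's body presses on something with over 40 N, if the wrist force passes 120 N, or if a joint passes its speed limit or range.

## Working session

There is one attempt and no reset: what is moved stays moved. The work goes in short steps, Python scripts to look and compute and a shell command to move; the robot and the scene stay as the last step left them, time stands still between calls to the robot, and variables do not carry over. Pictures are saved under pics/ and viewed, and the job is handed in when it is done.

```bash
mkdir -p pics
cat > h.py <<'E'
import numpy as np, cv2
from cell import *
def save(cam,name):
    im=snapshot(cam); cv2.imwrite(f'pics/{name}.png',im[:,:,::-1]); return im
def campose(cam,st=None):
    p=camera_params(cam)
    if 'pose' in p: return np.array(p['pose'])
    T=np.eye(4);T[:3,:3]=np.array(st['eef_rot']);T[:3,3]=st['tool_pos']
    return T@np.array(p['T_tool_cam'])
def w(T,p): return (T@np.r_[p,1])[:3]
E
python3 - <<'E'
from h import *
np.set_printoptions(precision=4,suppress=True)
s=get_state();print(s['clock'],s['tool_pos'],np.array(s['eef_rot']),s['opening'])
for c in['scene','top']:
    save(c,c+'0');T=campose(c);print(c,T,camera_params(c)['vfov'])
    for l in['chest','lid_edge','lid_press','bay','spool_mid','big_spool','wide_tin','glue']:
        try:
            for d in spot_in(l,c)[:2]: print(l,round(d['confidence'],2),w(T,d['position']))
        except Exception as e: print(l,e)
print(get_state()['clock'])
E
```

```text
0.0 [ 0.2151 -0.5862  0.2053] [[-0.0007  0.9388  0.3445]
 [ 0.0014  0.3445 -0.9388]
 [-1.     -0.0001 -0.0016]] 1.0002222800887806
scene [[-0.8581 -0.2959  0.4197 -0.0054]
 [-0.5134  0.4801 -0.7113  0.791 ]
 [ 0.009  -0.8258 -0.5639  0.7134]
 [ 0.      0.      0.      1.    ]] 48.49430444403391
chest 0.65 [ 0.5828 -0.0157  0.0644]
chest 0.64 [0.6082 0.0015 0.1682]
lid_edge 0.63 [0.6134 0.0034 0.1608]
lid_press 0.65 [0.6109 0.0008 0.164 ]
bay 0.93 [ 0.583  -0.0151  0.0602]
spool_mid 0.52 [ 0.4833 -0.3846  0.0315]
big_spool 0.94 [0.6018 0.3089 0.0523]
wide_tin 0.95 [ 0.3416 -0.2848  0.0148]
glue 0.67 [0.4242 0.3228 0.019 ]
top [[-0.0238 -0.9928  0.1172  0.3532]
 [-0.9994  0.0268  0.0239 -0.048 ]
 [-0.0269 -0.1165 -0.9928  1.02  ]
 [ 0.      0.      0.      1.    ]] 57.27524580472358
chest 0.83 [ 0.5814 -0.0331  0.0654]
lid_edge 0.66 [ 0.6121 -0.0194  0.1756]
lid_press 0.76 [ 0.6159 -0.0178  0.1696]
bay 0.78 [ 0.5793 -0.0301  0.063 ]
spool_mid 0.77 [ 0.4835 -0.3954  0.0503]
big_spool 0.58 [0.611  0.2933 0.0634]
wide_tin 0.73 [ 0.3425 -0.284   0.0157]
glue 0.68 [0.4247 0.3189 0.0266]
0.9
```

View pics/scene0.png

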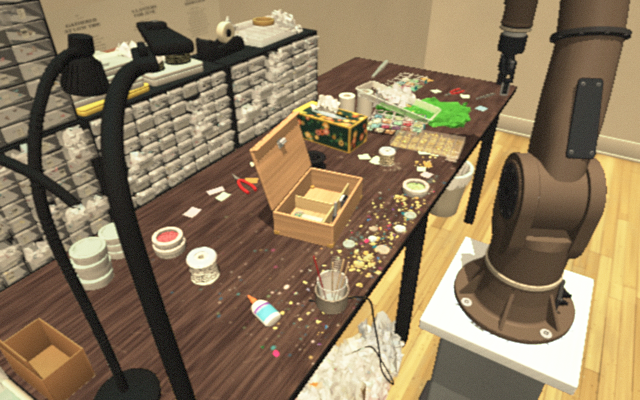

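View pics/top0.png

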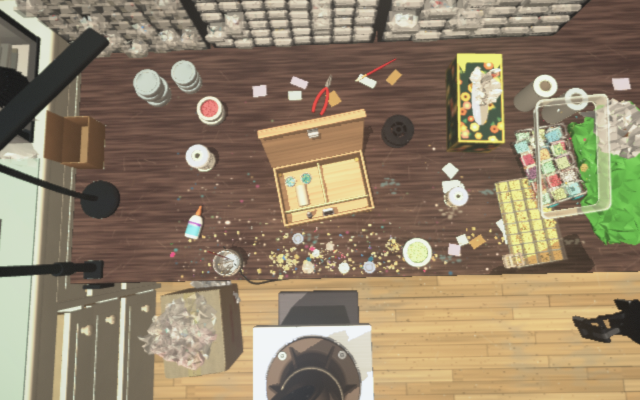

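The scene view shows the chest open, its lid leaning away. In the top view the rim corners are near (275,186), (362,153), (372,207) and (284,224), and the small spool is at (457,196). I'll zoom in to get the corners more exactly.

Run:
```python
import cv2
im=cv2.imread('pics/top0.png')
cv2.imwrite('pics/t_ch.png',cv2.resize(im[100:240,250:390],(784,784)[:2],interpolation=cv2.INTER_CUBIC)[:600] if 0 else cv2.resize(im[100:235,245:425],None,fx=4.4,fy=4.4,interpolation=cv2.INTER_CUBIC))
cv2.imwrite('pics/t_sp.png',cv2.resize(im[150:250,400:500],None,fx=5,fy=5,interpolation=cv2.INTER_CUBIC))
im=cv2.imread('pics/scene0.png')
cv2.imwrite('pics/s_ch.png',cv2.resize(im[110:250,240:420],None,fx=4.2,fy=4.2,interpolation=cv2.INTER_CUBIC))
```

```text
(no output)
```

View pics/t_ch.png

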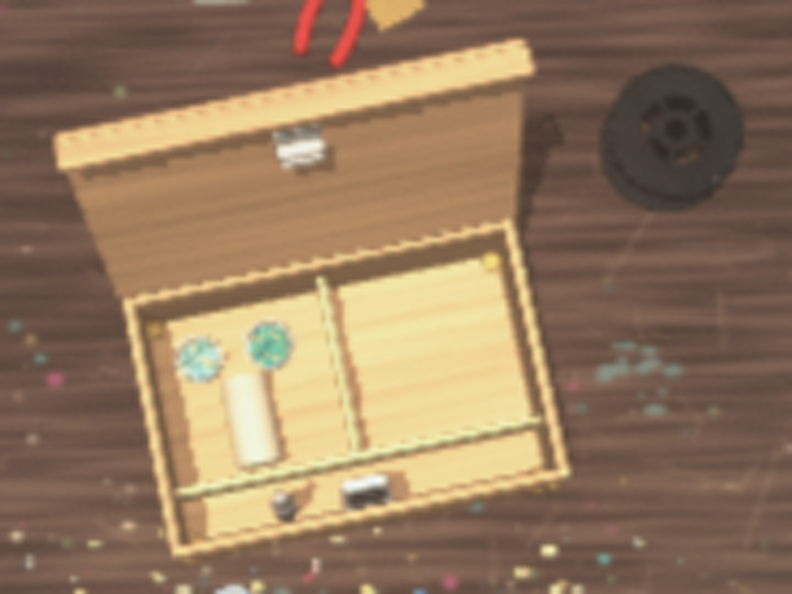

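View pics/t_sp.png

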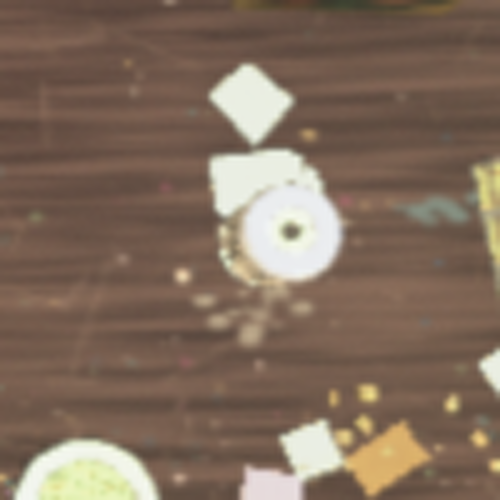

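View pics/s_ch.png

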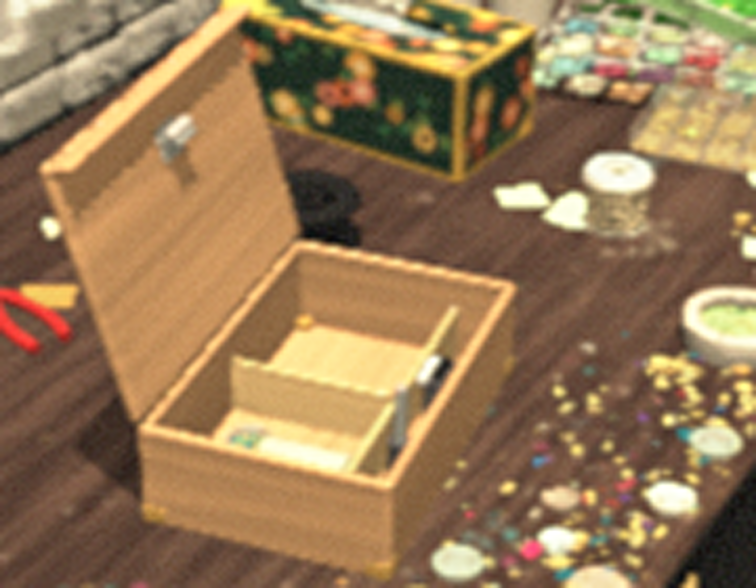

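Top crop: the rim corners are front-left (175,555), front-right (569,472), back-right (508,224) and back-left (127,302). The spool's top disc is centred at (291,231) in its crop. The scene crop gives matching rim corners, so I'll fit the chest pose to both.

```bash
cat >> h.py <<'E'
def proj(cam,P,st=None):
    p=camera_params(cam);T=np.linalg.inv(campose(cam,st));f=200/np.tan(np.radians(p['vfov']/2))
    q=T[:3,:3]@np.array(P)+T[:3,3];return np.array([p['cx']+f*q[0]/q[2],p['cy']+f*q[1]/q[2]])
def ray(cam,uv,z,st=None):
    p=camera_params(cam);T=campose(cam,st);f=200/np.tan(np.radians(p['vfov']/2))
    d=T[:3,:3]@np.array([(uv[0]-p['cx'])/f,(uv[1]-p['cy'])/f,1]);return T[:3,3]+d*(z-T[2,3])/d[2]
E
python3 - <<'E'
from h import *
from scipy.optimize import least_squares as L
np.set_printoptions(precision=4,suppress=True)
m=[(-80,120),(-80,-120),(80,-120),(80,120)]
t=[(245+u/4.4-.4,100+v/4.4-.4) for u,v in[(175,555),(569,472),(508,224),(127,302)]]
s=[(240+u/4.2-.4,110+v/4.2-.4) for u,v in[(390,484),(515,285),(298,243),(145,430)]]
for cams in(['top'],['scene'],['top','scene']):
    def f(x):
        r=[]
        for c,o in(('top',t),('scene',s)):
            if c in cams:
                for a,b in zip(m,o):
                    P=[x[0]+(a[0]*np.cos(x[2])-a[1]*np.sin(x[2]))/1e3,x[1]+(a[0]*np.sin(x[2])+a[1]*np.cos(x[2]))/1e3,.07]
                    r+=list(proj(c,P)-b)
        return r
    q=L(f,[.58,-.03,.1]);print(cams,q.x[:2],np.degrees(q.x[2]),np.array(q.fun).round(1))
print('spool top', ray('top',(400+291/5-.4,150+231/5-.4),.047), 'sceneside',ray('scene',(240+619/4.2,110+171/4.2),.047))
E
```

```text
['top'] [ 0.5156 -0.0398] 10.388614280020063 [-0.3  0.9  0.4  0.9  0.9 -1.4 -1.  -0.5]
['scene'] [ 0.5142 -0.0412] 10.347740251764108 [ 0.9  0.9  0.7 -0.4 -0.4 -0.8 -1.2 -0.4]
['top', 'scene'] [ 0.5148 -0.0404] 10.391775462151422 [-0.1  1.2  0.7  1.1  1.1 -1.1 -0.8 -0.2  0.6  1.   0.4 -0.3 -0.8 -0.7
 -1.6 -0.3]
spool top [ 0.487  -0.3974  0.047 ] sceneside [ 0.482  -0.3947  0.047 ]
```

```bash
python3 -m creep '[[[0,0.532,-0.142,0],[0,0.532,-0.142,0],[0,0.532,-0.142,0],[0,0.532,-0.142,0],[0,0.532,-0.142,0],[0,0.532,-0.142,0],[0,0.532,-0.142,0],[0,0.532,-0.142,0],[0,0.532,-0.142,0],[0,0.532,-0.142,0],[0,0,0,0.975],[0,0,0,0.975]]]' 0 30
python3 - <<'E'
from h import *
np.set_printoptions(precision=4,suppress=True)
s=get_state();im=save('wrist','w1');T=campose('wrist',s);print(s['clock'],np.array(s['tool_pos']),np.array(s['eef_rot']),s['ft_force'],T)
for d in spot_in('spool_mid','wrist')[:2]:print(d['confidence'],w(T,d['position']))
E
```

```text
clock: 2.4
tool_pos: [0.4861, -0.3963, 0.206]
eef_rot: [[-0.0, 0.984, 0.179], [0.0, 0.179, -0.984], [-1.0, -0.0, -0.0]]
ft_force: [-0.6, -0.6, 0.8]
opening: 0.998
2.4 [ 0.4861 -0.3963  0.206 ] [[-0.0001  0.9839  0.1788]
 [ 0.0001  0.1788 -0.9839]
 [-1.     -0.     -0.0001]] [-0.5822 -0.6457  0.7502] [[ 0.1782 -0.9321 -0.3153  0.5683]
 [-0.984  -0.1689 -0.057  -0.3818]
 [-0.0001  0.3204 -0.9473  0.3728]
 [ 0.      0.      0.      1.    ]]
0.95 [ 0.4907 -0.4024  0.0474]
```

View pics/w1.png

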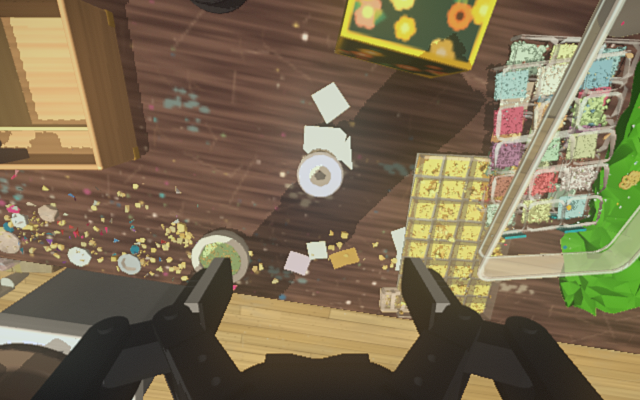

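The wrist picture shows the spool upright, its top disc centred at about (320,174), with open table on both sides for the fingers.

Run:
```python
from h import *
im=cv2.imread('pics/w1.png');s=get_state()
print(ray('wrist',(320,174),.047,s))
T=campose('wrist',s); print([ (l,d['confidence'],w(T,d['position'])) for l in['chest','bay'] for d in spot_in(l,'wrist')[:1]])
c=im[130:220,270:370];cv2.imwrite('pics/w1c.png',cv2.resize(c,None,fx=6,fy=6,interpolation=cv2.INTER_CUBIC))
```

```text
[ 0.49031518 -0.39989198  0.047     ]
[('chest', 0.69, array([ 0.53027887, -0.09391291,  0.01398644])), ('bay', 0.87, array([ 0.52839318, -0.10116805,  0.01558238]))]
```

View pics/w1c.png

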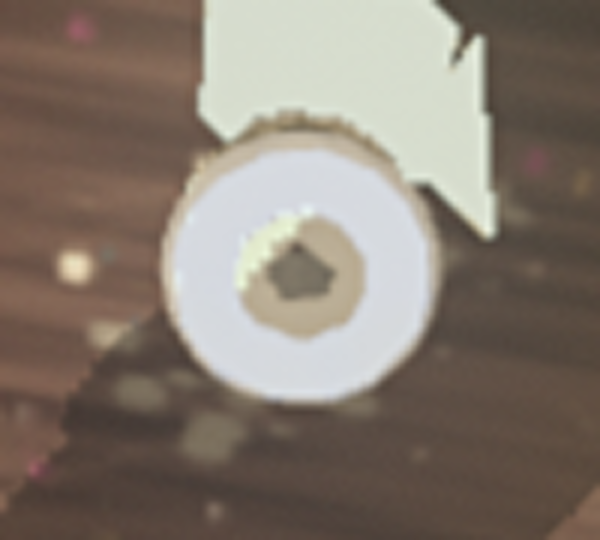

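```bash
python3 -m creep '[[[0.3,0.03,0.05,0],[0.45,0,0,0],[0.5,0,0,0],[0.5,0,0,0],[0.5,0,0,0],[0.4,0,0,0],[0.25,0,0,0],[0.13,0,0,0],[0,0,0,0]]]' 0 30
python3 -m creep '[[[0,0,0,0],[0,0,0,0],[0,0,0,0],[0,0,0,0],[0,0,0,0],[0,0,0,0],[0,0,0,0],[0,0,0,0]]]' 255 30
python3 - <<'E'
from h import *
save('scene','s2');save('wrist','w2')
E
```

```text
clock: 3.72
tool_pos: [0.4879, -0.3994, 0.0241]
eef_rot: [[-0.0, 0.984, 0.181], [0.0, 0.181, -0.984], [-1.0, -0.0, -0.0]]
ft_force: [0.6, -0.5, -0.1]
opening: 1.001
clock: 4.72
tool_pos: [0.488, -0.3994, 0.0243]
eef_rot: [[-0.0, 0.984, 0.18], [-0.0, 0.18, -0.984], [-1.0, -0.0, 0.0]]
ft_force: [-0.5, -0.9, -0.5]
opening: 0.006
```

View pics/w2.png

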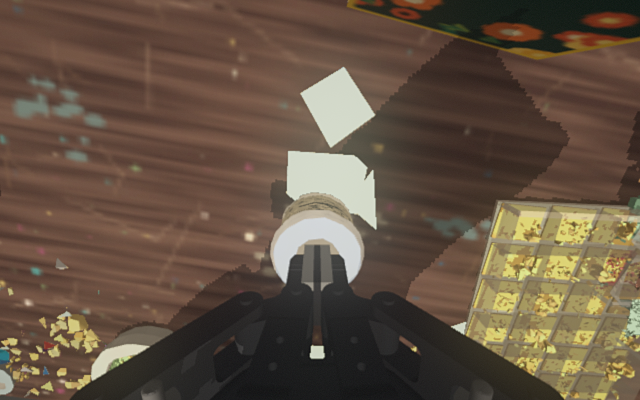

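The jaws have shut to 0.006, so the grasp missed. The spool shows at about (318,245), just ahead of the fingers. I'll check the scene view.

Run:
```python
from h import *
im=cv2.imread('pics/s2.png');c=im[120:210,340:470];cv2.imwrite('pics/s2c.png',cv2.resize(c,None,fx=6,fy=6,interpolation=cv2.INTER_CUBIC))
s=get_state();T=campose('scene');snapshot('scene')
for d in spot_in('spool_mid','scene')[:2]:print(d['confidence'],w(T,d['position']))
snapshot('wrist');T=campose('wrist',s)
for d in spot_in('spool_mid','wrist')[:2]:print(d['confidence'],w(T,d['position']))
snapshot('top');T=campose('top',s)
for d in spot_in('spool_mid','top')[:2]:print(d['confidence'],w(T,d['position']))
im=cv2.imread('pics/w2.png')
cv2.imwrite('pics/w2c.png',cv2.resize(im[180:320,240:400],None,fx=4.2,fy=4.2,interpolation=cv2.INTER_CUBIC))
```

```text
0.48 [ 0.48110757 -0.38374809  0.02986856]
0.61 [ 0.50022768 -0.39546435  0.04509636]
0.6 [ 0.47195313 -0.38975637  0.04737731]
```

View pics/s2c.png

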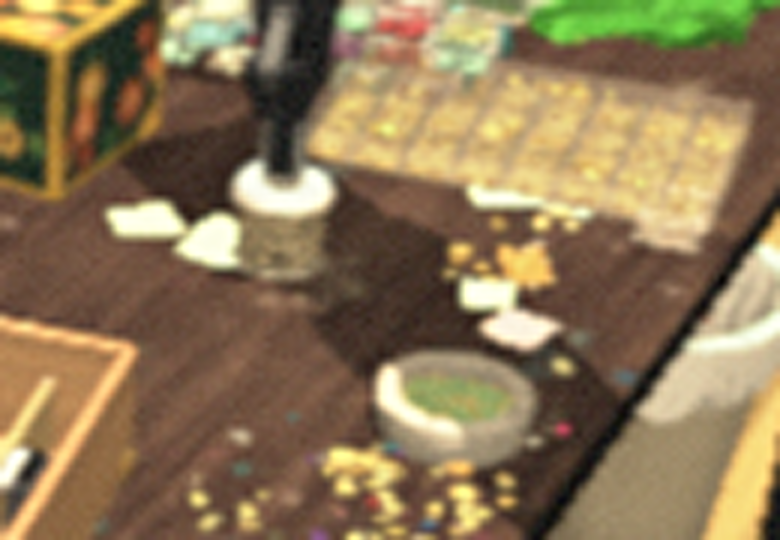

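View pics/w2c.png

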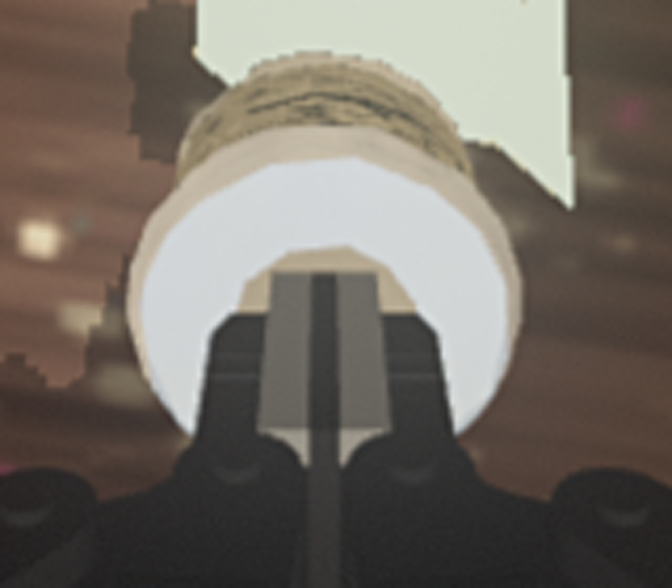

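Run:
```python
from h import *
s=get_state();print(s['clock'],s['opening'],s['tool_pos'],s['ft_force'])
T=campose('wrist',s)
x,y,z=s['tool_pos']
for h in(0.013,.024,.032,.047,.058,.07):print(h,(proj('wrist',[x,y,h],s)-[240,180])*4.2,(proj('scene',[x,y,h])-[340,120])*6)
save('scene','s3');save('top','t3')
im=cv2.imread('pics/t3.png');cv2.imwrite('pics/t3c.png',cv2.resize(im[130:250,390:520],None,fx=5,fy=5,interpolation=cv2.INTER_CUBIC))
```

```text
5.125 0.00011981666190569045 [ 0.4880074  -0.39943377  0.02432002] [0.11406253 0.1771065  0.33175889]
0.013 [320.3844673  223.24772125] [272.81470503 233.77694198]
0.024 [320.27810442 254.8510671 ] [274.43228741 215.90034445]
0.032 [320.19290617 280.16582061] [275.61747523 202.80232493]
0.047 [320.01184565 333.96389904] [277.85986173 178.02074872]
0.058 [319.8576767  379.77174814] [279.52121539 159.66041595]
0.07 [319.66359795 437.4379036 ] [281.35019311 139.44759768]
```

View pics/t3c.png

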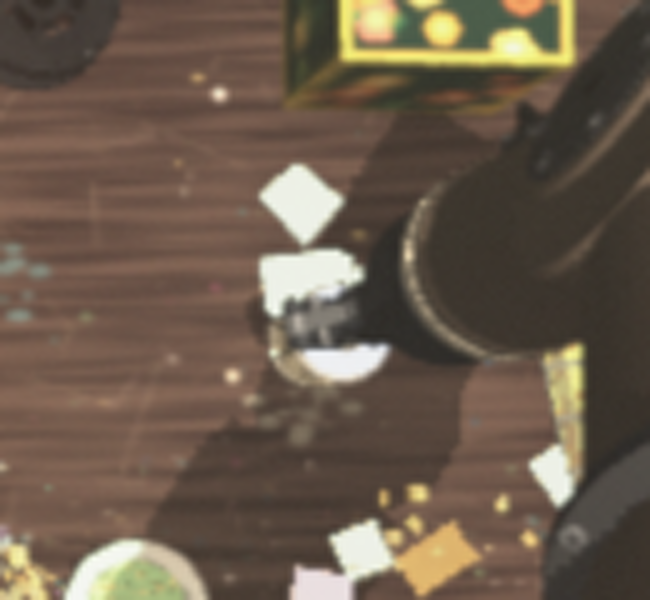

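The fingers appear to pass through this spool: tip and top disc overlap, yet the jaws are fully shut with no force. I'll measure its size and look for other candidates.

Run:
```python
from h import *
s=get_state()
for c in('top','scene','wrist'):
    snapshot(c);T=campose(c,s)
    for d in spot_in('spool_mid',c):print(c,round(d['confidence'],2),w(T,d['position']).round(4), proj(c,w(T,d['position']),s).round())
print(ray('top',(546,86),.05),ray('top',(577,98),.05))
# size in w1: disc 165..440 (/6 px), at pose 1
s1=dict(s);s1['tool_pos']=[.4861,-.3963,.206]
for z in(.0,.04,.047,.06):
    a=ray('wrist',(270+165/6,175.4),z,s1);b=ray('wrist',(270+440/6,175.4),z,s1);print(z,np.linalg.norm(a-b))
im=cv2.imread('pics/top0.png');cv2.imwrite('pics/t0r.png',cv2.resize(im[40:190,430:640],None,fx=3.8,fy=3.8,interpolation=cv2.INTER_CUBIC))
im=cv2.imread('pics/scene0.png');cv2.imwrite('pics/s0r.png',cv2.resize(im[50:210,290:490],None,fx=3.8,fy=3.7,interpolation=cv2.INTER_CUBIC)[:600])
```

```text
top 0.67 [ 0.475  -0.3895  0.0463] [455. 200.]
scene 0.48 [ 0.4799 -0.381   0.0302] [386. 157.]
wrist 0.57 [ 0.5012 -0.3954  0.0424] [313. 233.]
[ 0.78208467 -0.65494663  0.05      ] [ 0.74512447 -0.73425044  0.05      ]
0.0 0.05919589094576441
0.04 0.05284481982656163
0.047 0.051733382380701125
0.06 0.049669284266960295
```

View pics/t0r.png

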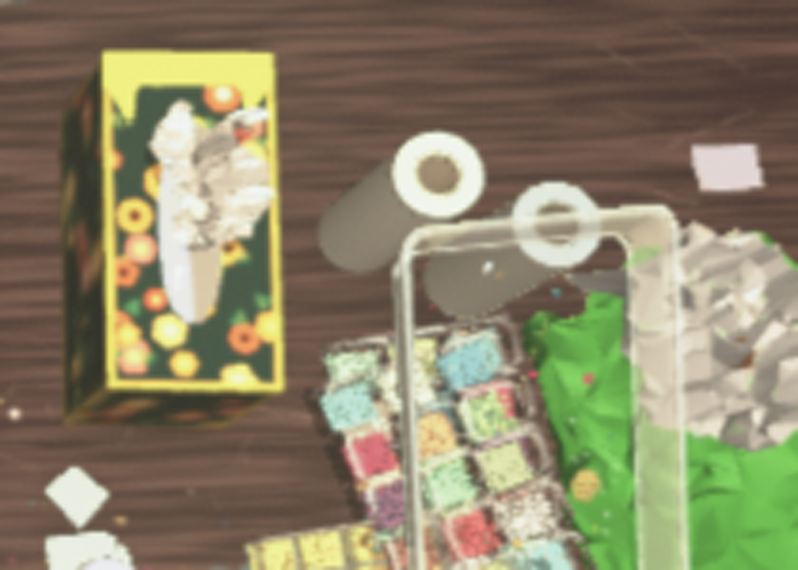

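View pics/s0r.png

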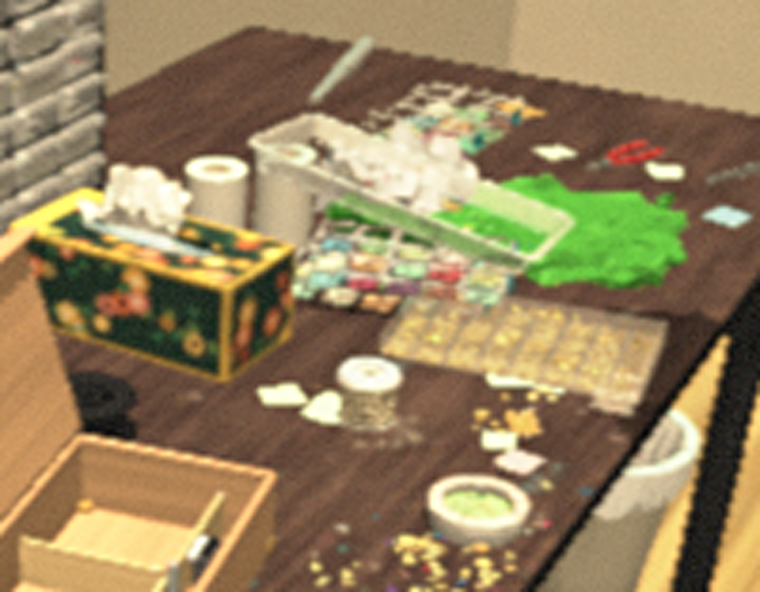

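The disc measures 51.7 mm at z = 47 mm, so this is the right spool. I'll lift a little to see whether it comes along.

```bash
python3 -m creep '[[[-0.05,0,0,0],[-0.1,0,0,0],[-0.15,0,0,0],[-0.2,0,0,0],[0,0,0,0]]]'
python3 - <<'E'
from h import *
s=get_state();save('wrist','w4');save('scene','s4')
a=cv2.imread('pics/w4.png')[140:320,220:420];b=cv2.imread('pics/s4.png')[120:210,340:470]
a=cv2.resize(a,(400,360),interpolation=cv2.INTER_CUBIC);b=cv2.resize(b,(400,277),interpolation=cv2.INTER_CUBIC)
o=np.zeros((360,800,3),np.uint8);o[:,:400]=a;o[:277,400:]=b;cv2.imwrite('pics/c4.png',o)
E
```

```text
clock: 6.15
tool_pos: [0.4888, -0.4, 0.0559]
eef_rot: [[0.002, 0.984, 0.18], [-0.002, 0.18, -0.984], [-1.0, 0.002, 0.002]]
ft_force: [-0.4, -0.5, 0.9]
opening: -0.003
```

View pics/c4.png

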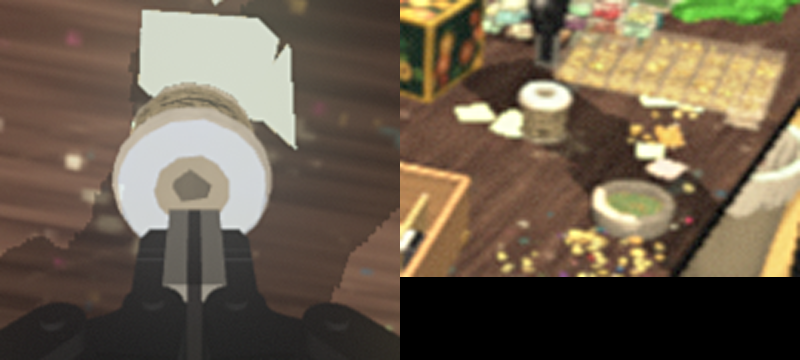

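Run:
```python
from h import *
s=get_state();p=camera_params('wrist');T=np.array(p['T_tool_cam']);print(T,p['vfov'],p['cx'],p['cy'])
f=200/np.tan(np.radians(p['vfov']/2))
d=T[:3,:3]@np.array([(317.5-p['cx'])/f,(245-p['cy'])/f,1])
for y in(0,.011):
    print(y,T[:3,3]+d*(y-T[1,3])/d[1])
for z in (.045,.06,.07,.08,.09):print(z,proj('scene',[*s['tool_pos'][:2],z]))
im=cv2.imread('pics/s4.png');cv2.imwrite('pics/s4c.png',cv2.resize(im[90:200,340:440],None,fx=5.4,fy=5.4,interpolation=cv2.INTER_CUBIC))
print(s['qpos'])
```

```text
[[ 3.56898347e-05 -3.20414985e-01  9.47277275e-01 -1.66825352e-01]
 [-5.92312902e-04 -9.47277117e-01 -3.20414909e-01  8.34935238e-02]
 [ 9.99999824e-01 -5.49648997e-04 -2.23594093e-04  3.59529968e-04]
 [ 0.00000000e+00  0.00000000e+00  0.00000000e+00  1.00000000e+00]] 68.00424108099183 316.7444262504849 199.77281238644517
0 [-0.00548331  0.          0.00076198]
0.011 [-0.0267396   0.011       0.00070896]
0.045 [386.26603729 150.21365701]
0.06 [386.64364054 146.0409458 ]
0.07 [386.89788091 143.23145824]
0.08 [387.1541532 140.3995169]
0.09 [387.41248187 137.54485152]
[ 35.45514174  34.10822273  -1.49106748  98.22494797   1.13472452
  47.6523041  -46.14461036]
```

View pics/s4c.png

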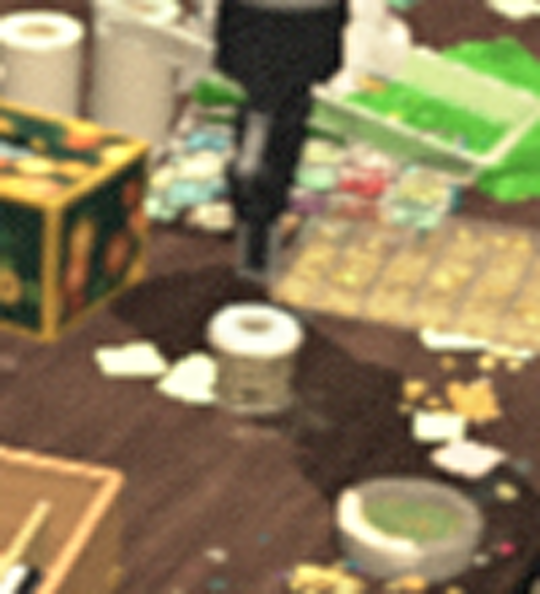

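Both cameras put the shut fingertips about 24 mm behind the reported TCP, not 11 mm ahead, so the jaws closed just above the spool and never touched it. I'll open and go lower in stages, watching the force.

```bash
python3 -m creep '[[[0,0,0,0],[0,0,0,0],[0,0,0,0],[0,0,0,0],[0.2,0,0,0],[0.3,0,0,0],[0.2,0,0,0],[0.1,0,0,0],[0,0,0,0]]]' 0 30
python3 -m creep '[[[0.1,0,0,0],[0.1,0,0,0],[0.1,0,0,0],[0.0,0,0,0]]]'
python3 - <<'E'
from h import *
save('wrist','w5');save('scene','s5')
a=cv2.imread('pics/w5.png')[140:400,140:500];b=cv2.imread('pics/s5.png')[90:200,340:440]
a=cv2.resize(a,(430,310),interpolation=cv2.INTER_CUBIC);b=cv2.resize(b,(363,400),interpolation=cv2.INTER_CUBIC)
o=np.zeros((400,800,3),np.uint8);o[:310,:430]=a;o[:,430:793]=b;cv2.imwrite('pics/c5.png',o)
E
```

```text
clock: 7.38
tool_pos: [0.4877, -0.3992, 0.0057]
eef_rot: [[-0.001, 0.984, 0.181], [0.001, 0.181, -0.984], [-1.0, -0.001, -0.001]]
ft_force: [-0.6, 0.4, -1.2]
opening: 0.998
clock: 7.88
tool_pos: [0.4876, -0.3991, -0.0123]
eef_rot: [[-0.001, 0.984, 0.181], [0.001, 0.181, -0.984], [-1.0, -0.001, -0.001]]
ft_force: [0.3, -1.3, 0.1]
opening: 0.999
```

View pics/c5.png

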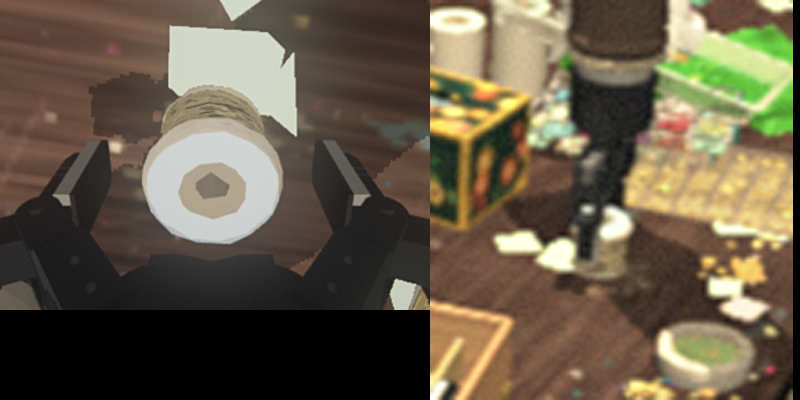

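Now the pads straddle the spool, with no contact even at TCP z = -12 mm. I'll go 8 mm lower and close.

```bash
python3 -m creep '[[[0.07,0.01,0,0],[0.06,0,0,0],[0.0,0,0,0]]]'
python3 -m creep '[[[0,0,0,0],[0,0,0,0],[0,0,0,0],[0,0,0,0],[0,0,0,0],[0,0,0,0],[0,0,0,0]]]' 255 30
python3 - <<'E'
from h import *
save('wrist','w6');save('scene','s6')
a=cv2.imread('pics/w6.png')[140:400,140:500];b=cv2.imread('pics/s6.png')[90:200,340:440]
a=cv2.resize(a,(430,310),interpolation=cv2.INTER_CUBIC);b=cv2.resize(b,(363,400),interpolation=cv2.INTER_CUBIC)
o=np.zeros((400,800,3),np.uint8);o[:310,:430]=a;o[:,430:793]=b;cv2.imwrite('pics/c6.png',o)
E
```

```text
clock: 8.35
tool_pos: [0.4883, -0.3991, -0.0199]
eef_rot: [[-0.001, 0.984, 0.181], [0.0, 0.181, -0.984], [-1.0, -0.001, -0.0]]
ft_force: [-0.0, 0.3, -1.3]
opening: 1.004
clock: 9.22
tool_pos: [0.4887, -0.3994, -0.0192]
eef_rot: [[0.0, 0.984, 0.181], [-0.0, 0.181, -0.984], [-1.0, 0.0, 0.0]]
ft_force: [-1.4, 0.7, 4.9]
opening: 0.578
```

View pics/c6.png

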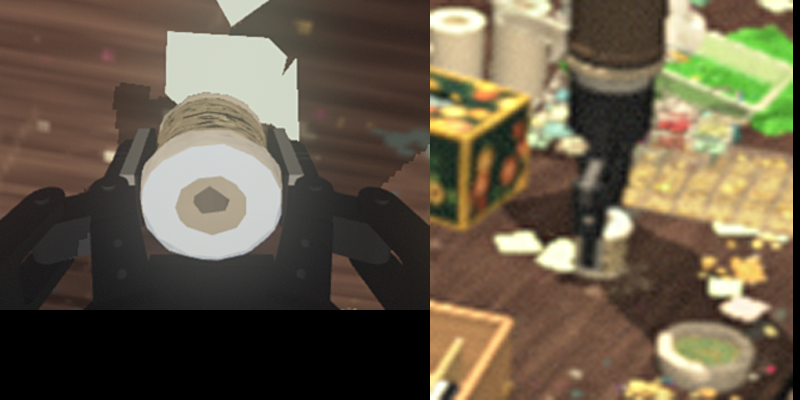

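Opening 0.578 (49 mm): the spool is gripped. I'll lift it and look.

```bash
python3 -m creep '[[[-0.1,0,0,0],[-0.3,0,0,0],[-0.45,0,0,0],[-0.5,0,0,0],[-0.5,0,0,0],[-0.3,0,0,0],[-0.15,0,0,0],[0,0,0,0]]]'
python3 - <<'E'
from h import *
save('wrist','w7');save('scene','s7')
a=cv2.imread('pics/w7.png')[140:400,140:500];b=cv2.imread('pics/s7.png')[90:200,340:440]
a=cv2.resize(a,(430,310),interpolation=cv2.INTER_CUBIC);b=cv2.resize(b,(363,400),interpolation=cv2.INTER_CUBIC)
o=np.zeros((400,800,3),np.uint8);o[:310,:430]=a;o[:,430:793]=b;cv2.imwrite('pics/c7.png',o)
E
```

```text
clock: 10.32
tool_pos: [0.4886, -0.3993, 0.1187]
eef_rot: [[0.0, 0.984, 0.181], [-0.0, 0.181, -0.984], [-1.0, 0.0, 0.0]]
ft_force: [0.6, -0.1, -2.4]
opening: 0.579
```

View pics/c7.png

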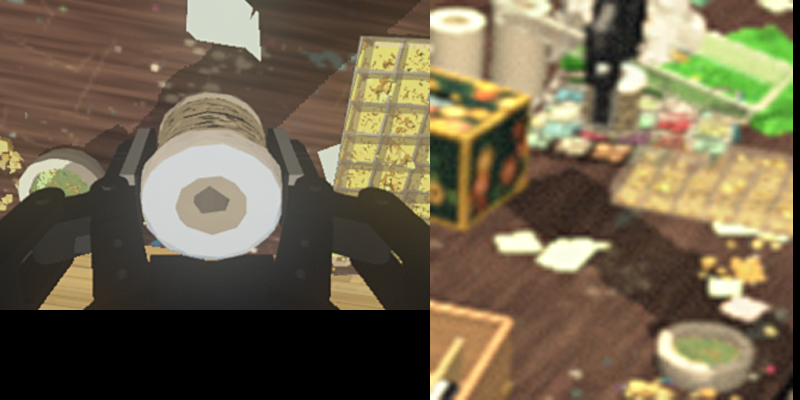

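The spool hangs upright in the jaws. Next I'll carry it over the bay.

```bash
python3 -m creep '[[[0,0.1,-0.25,0],[0,0.18,-0.48,0],[0,0.2,-0.53,0],[0,0.2,-0.53,0],[0,0.2,-0.53,0],[0,0.2,-0.53,0],[0,0.2,-0.53,0],[0,0.2,-0.53,0],[0,0.18,-0.48,0],[0,0.1,-0.3,0],[0,0.05,-0.14,0],[0,0,0,0]]]'
python3 - <<'E'
from h import *
s=get_state();T=campose('wrist',s);save('wrist','w8');save('scene','s8');save('top','t8')
for d in spot_in('bay','wrist')[:1]:print(d['confidence'],w(T,d['position']))
a=cv2.imread('pics/w8.png');b=cv2.imread('pics/s8.png')[60:260,240:440]
a=cv2.resize(a,(480,300));b=cv2.resize(b,(300,300),interpolation=cv2.INTER_CUBIC)
o=np.zeros((300,800,3),np.uint8);o[:300,:480]=a;o[:,490:790]=b;cv2.imwrite('pics/c8.png',o)
E
```

```text
clock: 11.92
tool_pos: [0.5429, -0.0947, 0.1184]
eef_rot: [[-0.0, 0.983, 0.181], [-0.0, 0.181, -0.983], [-1.0, -0.0, 0.0]]
ft_force: [-0.1, 0.0, -2.3]
opening: 0.58
0.72 [ 0.61737865 -0.05386161  0.16011671]
```

View pics/c8.png

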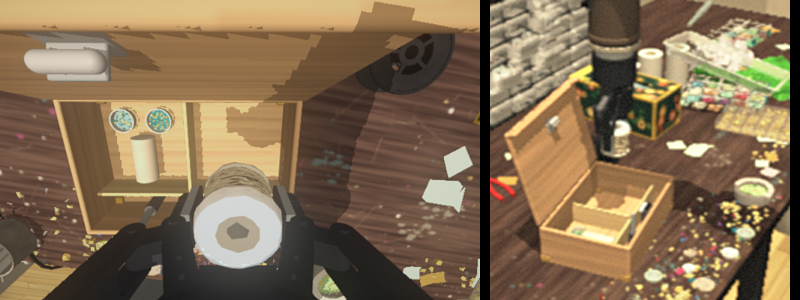

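```bash
cat >> h.py <<'E'
CH=np.array([.5148,-.0404]);CY=np.radians(10.39)
def ch(x,y,z): return np.array([CH[0]+x*np.cos(CY)-y*np.sin(CY),CH[1]+x*np.sin(CY)+y*np.cos(CY),z])
E
python3 - <<'E'
from h import *
s=get_state();im=cv2.imread('pics/w8.png')
def L(a,b,c):
    p=[tuple(int(round(v)) for v in proj('wrist',ch(*q),s)) for q in(a,b)];cv2.line(im,p[0],p[1],c,1)
L((.08,-.12,.07),(.08,.12,.07),(0,0,255));L((.08,-.12,.07),(-.08,-.12,.07),(0,0,255));L((.08,.12,.07),(-.08,.12,.07),(0,0,255));L((-.08,.12,.07),(-.08,-.12,.07),(0,0,255))
L((-.037,-.114,.006),(.074,-.114,.006),(0,255,0));L((-.037,-.003,.006),(.074,-.003,.006),(0,255,0));L((.074,-.114,.006),(.074,.114,.006),(0,255,0))
cv2.imwrite('pics/ov.png',im)
E
```

```text
(no output)
```

View pics/ov.png

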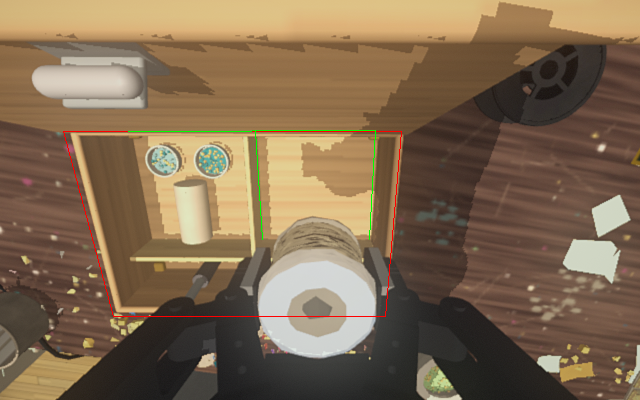

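The overlay fits to within a few mm. I'll lower the spool into the bay.

```bash
python3 -m creep '[[[0.15,0,0,0],[0.3,0,0,0],[0.35,0,0,0],[0.35,0,0,0],[0.35,0,0,0],[0.25,0,0,0],[0.15,0,0,0],[0.08,0,0,0],[0,0,0,0]]]'
python3 -m creep '[[[0.05,0,0,0],[0.05,0,0,0],[0.03,0,0,0],[0,0,0,0]]]'
```

```text
clock: 13.25
tool_pos: [0.5432, -0.0947, -0.0002]
eef_rot: [[0.0, 0.984, 0.18], [-0.0, 0.18, -0.984], [-1.0, 0.0, 0.0]]
ft_force: [0.7, -0.5, -1.5]
opening: 0.578
clock: 13.75
tool_pos: [0.5429, -0.094, -0.0083]
eef_rot: [[-0.0, 0.983, 0.181], [0.001, 0.181, -0.983], [-1.0, -0.0, -0.001]]
ft_force: [0.0, 2.7, -2.1]
opening: 0.574
```

```bash
python3 -m creep '[[[0.03,0,0,0],[0.03,0,0,0],[0,0,0,0]]]'
python3 - <<'E'
from h import *
s=get_state();print(s['ft_force'],s['ft_torque']);save('wrist','w9');save('scene','s9')
a=cv2.imread('pics/w9.png');b=cv2.imread('pics/s9.png')[60:260,240:440]
a=cv2.resize(a,(480,300));b=cv2.resize(b,(300,300),interpolation=cv2.INTER_CUBIC)
o=np.zeros((300,800,3),np.uint8);o[:300,:480]=a;o[:,490:790]=b;cv2.imwrite('pics/c9.png',o)
E
```

```text
clock: 14.12
tool_pos: [0.5432, -0.0932, -0.0118]
eef_rot: [[0.0, 0.983, 0.182], [0.001, 0.182, -0.983], [-1.0, 0.0, -0.001]]
ft_force: [-0.3, 7.0, -2.4]
opening: 0.574
[-0.2969698   6.97702784 -2.38289796] [ 0.97765857 -0.04951099  0.03379888]
```

View pics/c9.png

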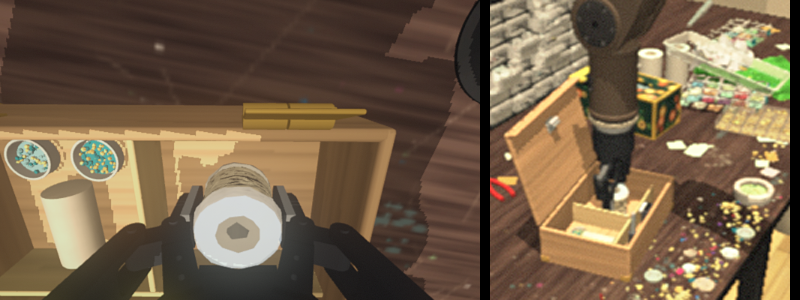

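The 7 N in +y shows the right-hand finger linkage rubbing the right wall. I'll shift 8 mm left, towards the divider, then set the spool down.

```bash
python3 -m creep '[[[-0.03,0,-0.07,0],[0,0,-0.07,0],[0,0,0,0]]]'
python3 -m creep '[[[0.03,0,0,0],[0.02,0,0,0],[0.0,0,0,0]]]'
```

```text
clock: 14.6
tool_pos: [0.5415, -0.0863, -0.0098]
eef_rot: [[0.0, 0.984, 0.181], [-0.0, 0.181, -0.984], [-1.0, 0.0, 0.0]]
ft_force: [0.6, -0.6, -1.9]
opening: 0.575
clock: 14.98
tool_pos: [0.5414, -0.0866, -0.0131]
eef_rot: [[-0.0, 0.984, 0.18], [-0.0, 0.18, -0.984], [-1.0, -0.0, 0.0]]
ft_force: [-0.1, 0.9, -0.8]
opening: 0.577
```

```bash
python3 -m creep '[[[0.01,0,0,0],[0,0,0,0],[0,0,0,0]]]' 
python3 -m creep '[[[0,0,0,0],[0,0,0,0],[0,0,0,0]]]' 85 30
python3 - <<'E'
from h import *
s=get_state();print(s['ft_force'],s['ft_torque']);save('wrist','w10')
E
```

```text
clock: 15.35
tool_pos: [0.5415, -0.0865, -0.0133]
eef_rot: [[0.0, 0.984, 0.18], [-0.0, 0.18, -0.984], [-1.0, 0.0, 0.0]]
ft_force: [-2.6, 0.5, 5.5]
opening: 0.577
clock: 15.72
tool_pos: [0.5416, -0.0864, -0.0136]
eef_rot: [[0.0, 0.984, 0.181], [-0.0, 0.181, -0.984], [-1.0, 0.0, 0.0]]
ft_force: [0.7, 0.0, -0.5]
opening: 0.664
[ 0.65588094  0.02985697 -0.47355846] [0.04362514 0.03560564 0.04479582]
```

View pics/w10.png

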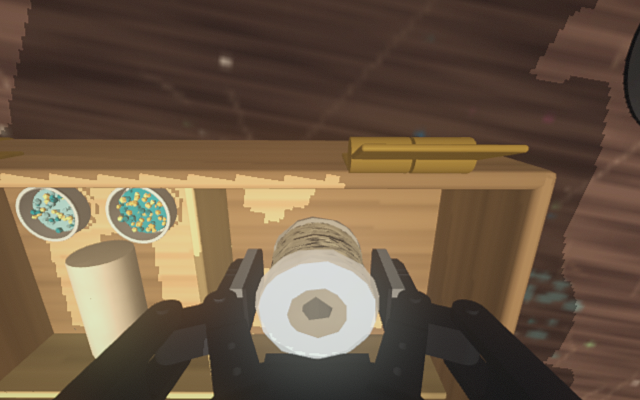

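Released: 5.5 N on touchdown, about 0 after opening. I'll lift clear, closing the fingers higher up.

```bash
python3 -m creep '[[[-0.1,0,0,0],[-0.3,0,0,0],[-0.5,0,0,0],[-0.5,0,0,0],[-0.4,0,0,0],[0,0,0,0]]]'
python3 - <<'E'
from h import *
s=get_state();save('wrist','w11');save('top','t11');save('scene','s11')
a=cv2.imread('pics/w11.png');b=cv2.imread('pics/s11.png')[60:260,240:440]
a=cv2.resize(a,(480,300));b=cv2.resize(b,(300,300),interpolation=cv2.INTER_CUBIC)
o=np.zeros((300,800,3),np.uint8);o[:300,:480]=a;o[:,490:790]=b;cv2.imwrite('pics/c11.png',o)
E
```

```text
clock: 16.52
tool_pos: [0.543, -0.0865, 0.0967]
eef_rot: [[0.004, 0.984, 0.18], [-0.0, 0.18, -0.984], [-1.0, 0.004, 0.001]]
ft_force: [0.2, -0.7, -0.1]
opening: 0.668
```

View pics/c11.png

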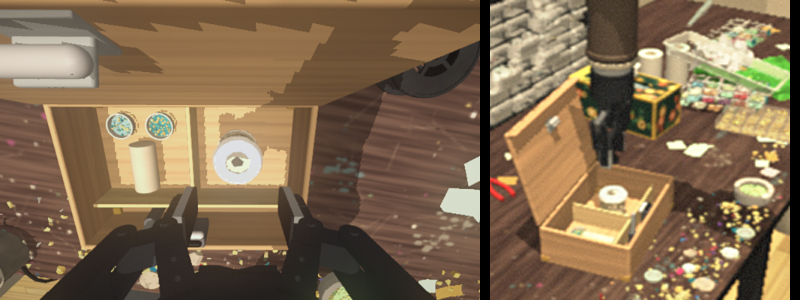

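The spool stands upright in the right bay, at about (238,160) in the left panel. Next I'll rise above the lid and go over behind it, fingers shut.

```bash
python3 -m creep '[[[-0.3,0,0,0],[-0.5,0,0,0],[-0.5,0,0,0],[-0.5,0,0,0],[-0.5,0,0,0],[-0.4,0,-0.1,0],[-0.1,0,-0.2,0],[0,0,-0.2,0],[0,0,-0.2,0],[0,0,-0.1,0],[0,0,-0.03,0],[0,0,0,0]]]' 255 30
python3 -m creep '[[[0,0.15,0,0],[0,0.3,0,0],[0,0.4,0,0],[0,0.4,0,0],[0,0.4,0,0],[0,0.4,0,0],[0,0.25,0,0],[0,0.15,0,0],[0,0,0,0]]]'
python3 - <<'E'
from h import *
s=get_state();d=np.array(s['tool_pos'])[:2]-CH;print('chest xy',d@[np.cos(CY),np.sin(CY)],d@[-np.sin(CY),np.cos(CY)])
save('scene','s12');b=cv2.imread('pics/s12.png')[30:250,220:420];cv2.imwrite('pics/s12c.png',cv2.resize(b,None,fx=2.7,fy=2.7,interpolation=cv2.INTER_CUBIC))
E
```

```text
clock: 18.18
tool_pos: [0.5325, -0.0377, 0.2624]
eef_rot: [[-0.0, 0.984, 0.18], [-0.0, 0.18, -0.984], [-1.0, -0.0, 0.0]]
ft_force: [1.2, -0.6, 1.0]
opening: 0.002
clock: 19.3
tool_pos: [0.6775, -0.0109, 0.262]
eef_rot: [[-0.0, 0.984, 0.18], [-0.0, 0.18, -0.984], [-1.0, -0.0, 0.0]]
ft_force: [0.9, 0.4, 0.4]
opening: 0.001
chest xy 0.16533207176061746 -0.0003465410701066207
```

View pics/s12c.png

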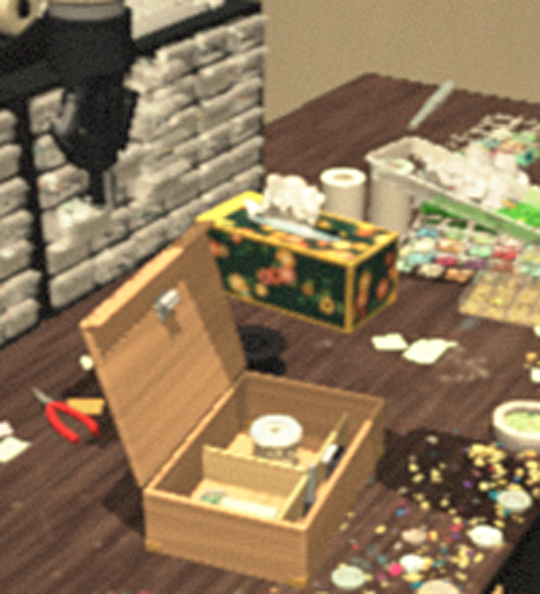

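```bash
python3 -m creep '[[[0.2,0,0,0],[0.4,0,0,0],[0.4,0,0,0],[0.25,0,0,0],[0.1,0,0,0],[0,0,0,0]]]'
python3 - <<'E'
from h import *
s=get_state();p=np.array(s['tool_pos'])
for z in(.17,.19,.205,.22):print(z,(proj('scene',[p[0],p[1],z])-[220,30])*2.7)
save('scene','s13');b=cv2.imread('pics/s13.png')[30:250,220:420];cv2.imwrite('pics/s13c.png',cv2.resize(b,None,fx=2.7,fy=2.7,interpolation=cv2.INTER_CUBIC))
E
```

```text
clock: 20.1
tool_pos: [0.6771, -0.0109, 0.1816]
eef_rot: [[0.0, 0.984, 0.18], [-0.0, 0.18, -0.984], [-1.0, 0.0, 0.0]]
ft_force: [0.5, 0.3, 0.3]
opening: 0.0
0.17 [112.25481577 320.87524116]
0.19 [110.6374914  302.29247992]
0.205 [109.40356453 288.11488587]
0.22 [108.15124892 273.72600854]
```

View pics/s13c.png

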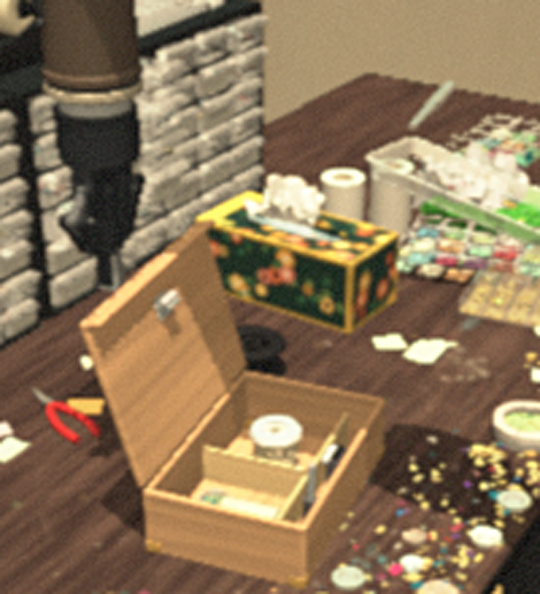

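The tip is behind the lid at z ≈ 0.203, as planned. Now I'll push the lid towards the robot.

```bash
python3 -m creep '[[[0,-0.15,0,0],[0,-0.15,0,0],[0,-0.15,0,0],[0,-0.1,0,0],[0,-0.1,0,0],[0,-0.1,0,0]]]'
python3 - <<'E'
from h import *
s=get_state();d=np.array(s['tool_pos'])[:2]-CH;print('chest xy',d@[np.cos(CY),np.sin(CY)])
save('scene','s14');b=cv2.imread('pics/s14.png')[30:250,220:420];cv2.imwrite('pics/s14c.png',cv2.resize(b,None,fx=2.7,fy=2.7,interpolation=cv2.INTER_CUBIC))
E
```

```text
clock: 20.9
tool_pos: [0.6325, -0.0191, 0.1815]
eef_rot: [[0.0, 0.984, 0.181], [-0.0, 0.181, -0.984], [-1.0, 0.0, 0.0]]
ft_force: [1.1, -0.2, -0.5]
opening: -0.002
chest xy 0.11963826872005467
```

View pics/s14c.png

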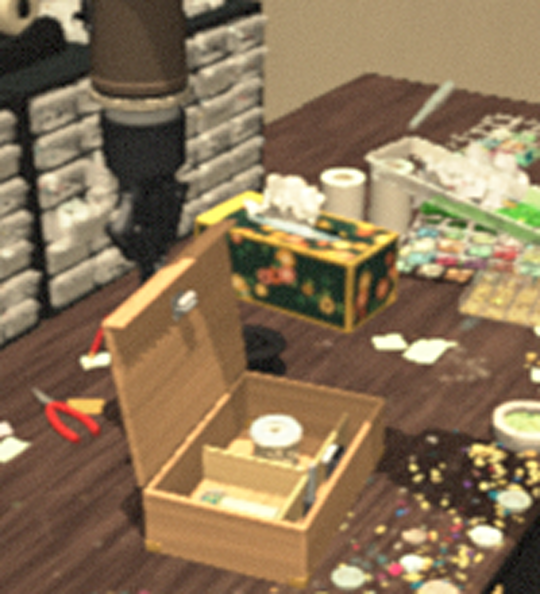

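The lid is moving at about 1 N. I'll carry on past upright.

```bash
python3 -m creep '[[[0,-0.1,0,0],[0,-0.1,0,0],[0,-0.1,0,0],[0,-0.1,0,0],[0,-0.1,0,0],[0,-0.1,0,0],[0,-0.1,0,0],[0,-0.1,0,0]]]'
python3 - <<'E'
from h import *
s=get_state();d=np.array(s['tool_pos'])[:2]-CH;print('chest xy',d@[np.cos(CY),np.sin(CY)])
save('scene','s15');b=cv2.imread('pics/s15.png')[30:250,220:420];cv2.imwrite('pics/s15c.png',cv2.resize(b,None,fx=2.7,fy=2.7,interpolation=cv2.INTER_CUBIC))
E
```

```text
clock: 21.95
tool_pos: [0.5852, -0.0278, 0.1815]
eef_rot: [[-0.0, 0.984, 0.181], [-0.0, 0.181, -0.984], [-1.0, -0.0, 0.0]]
ft_force: [-0.4, -0.3, -0.6]
opening: -0.001
chest xy 0.07151392419196684
```

View pics/s15c.png

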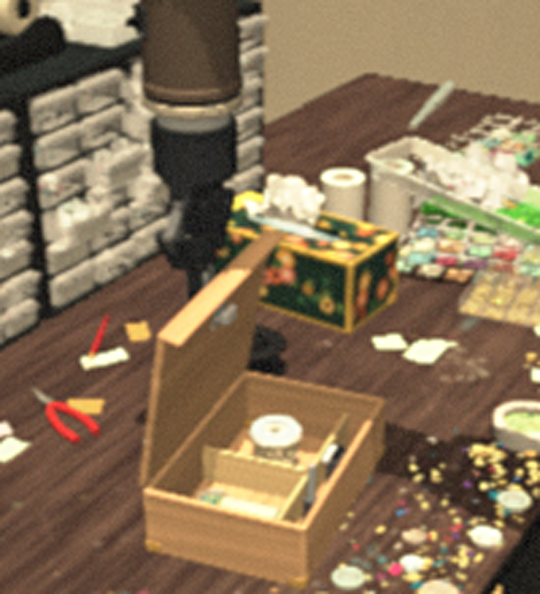

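It looks just past upright. I'll back off a little and watch it fall.

```bash
python3 -m creep '[[[0,0.1,0,0],[0,0.1,0,0],[0,0.1,0,0],[0,0,0,0],[0,0,0,0],[0,0,0,0],[0,0,0,0],[0,0,0,0],[0,0,0,0],[0,0,0,0]]]'
python3 - <<'E'
from h import *
save('scene','s16');b=cv2.imread('pics/s16.png')[30:250,220:420];cv2.imwrite('pics/s16c.png',cv2.resize(b,None,fx=2.7,fy=2.7,interpolation=cv2.INTER_CUBIC))
E
```

```text
clock: 23.25
tool_pos: [0.6033, -0.0244, 0.1815]
eef_rot: [[-0.0, 0.984, 0.181], [-0.0, 0.181, -0.984], [-1.0, -0.0, 0.0]]
ft_force: [-0.4, 0.1, 0.2]
opening: -0.001
```

View pics/s16c.png

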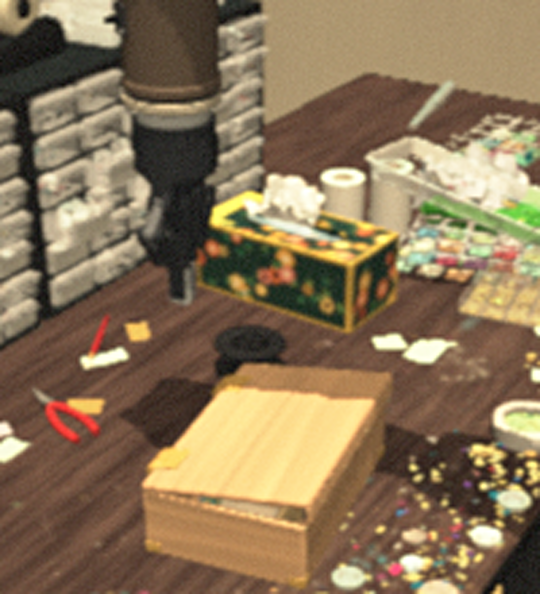

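The lid fell by itself and lies ajar. Next I'll move over the press point.

```bash
python3 -m creep '[[[0,-0.15,0,0],[0,-0.3,0,0],[0,-0.4,0,0],[0,-0.4,0,0],[0,-0.4,0,0],[0,-0.35,0,0],[0,-0.25,0,0],[0,-0.1,0,0],[0,0,0,0]]]'
python3 - <<'E'
from h import *
s=get_state();d=np.array(s['tool_pos'])[:2]-CH;print('chest xy',d@[np.cos(CY),np.sin(CY)],d@[-np.sin(CY),np.cos(CY)])
save('top','t17');T=campose('top')
for l in('lid_press','lid_edge'):
  for q in spot_in(l,'top')[:1]:print(l,q['confidence'],w(T,q['position']))
save('scene','s17');b=cv2.imread('pics/s17.png')[30:250,220:420];cv2.imwrite('pics/s17c.png',cv2.resize(b,None,fx=2.7,fy=2.7,interpolation=cv2.INTER_CUBIC))
E
```

```text
clock: 24.42
tool_pos: [0.4648, -0.0499, 0.1817]
eef_rot: [[0.001, 0.984, 0.18], [-0.0, 0.18, -0.984], [-1.0, 0.001, 0.0]]
ft_force: [0.3, -0.2, 0.1]
opening: -0.0
chest xy -0.050898410983628184 -0.0003298149210757221
lid_press 0.93 [0.50440605 0.07242576 0.08992997]
lid_edge 0.98 [0.50120236 0.07407429 0.09100174]
```

View pics/s17c.png

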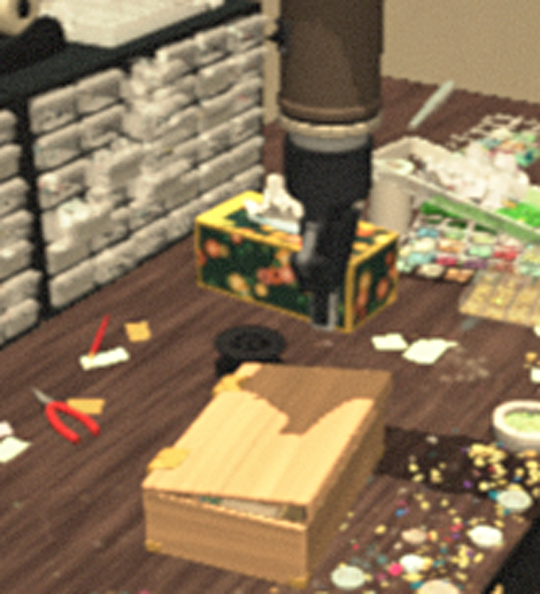

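```bash
python3 -m creep '[[[0.2,0,0,0],[0.4,0,0,0],[0.4,0,0,0],[0.3,0,0,0],[0.2,0,0,0],[0.1,0,0,0],[0,0,0,0]]]'
python3 -m creep '[[[0.03,0,0,0],[0.03,0,0,0],[0.03,0,0,0],[0.0,0,0,0]]]'
```

```text
clock: 25.5
tool_pos: [0.4647, -0.0498, 0.0853]
eef_rot: [[-0.0, 0.984, 0.181], [0.0, 0.181, -0.984], [-1.0, -0.0, -0.0]]
ft_force: [-0.1, 0.1, 0.4]
opening: 0.001
clock: 26.0
tool_pos: [0.4646, -0.0499, 0.0801]
eef_rot: [[-0.0, 0.984, 0.18], [-0.0, 0.18, -0.984], [-1.0, -0.0, 0.0]]
ft_force: [-0.3, -0.1, 0.3]
opening: -0.005
```

```bash
for i in 1; do :; done; python3 -m creep '[[[0.03,0,0,0],[0.03,0,0,0],[0.0,0,0,0]]]' | grep -E 'tool_pos|force'; python3 -m creep '[[[0.03,0,0,0],[0.03,0,0,0],[0,0,0,0]]]'| grep -E 'tool_pos|force'
```

```text
tool_pos: [0.4645, -0.0499, 0.0763]
ft_force: [-1.2, 0.3, 0.2]
tool_pos: [0.4646, -0.0499, 0.0728]
ft_force: [0.8, -0.7, 0.6]
```

```bash
python3 -m creep '[[[0.025,0,0,0],[0.0,0,0,0]]]'| grep -E 'tool_pos|force'
```

```text
tool_pos: [0.4646, -0.0499, 0.0713]
ft_force: [-0.3, -0.6, 0.5]
```

```bash
python3 -m creep '[[[0.025,0,0,0],[0.0,0,0,0]]]'| grep -E 'tool_pos|force'
```

```text
tool_pos: [0.4646, -0.0499, 0.0698]
ft_force: [-0.7, 0.3, 1.1]
```

```bash
python3 -m creep '[[[0.025,0,0,0],[0.0,0,0,0]]]'| grep -E 'tool_pos|force'
```

```text
tool_pos: [0.4647, -0.0499, 0.0683]
ft_force: [-0.4, 0.1, 1.8]
```

```bash
python3 -m creep '[[[0.02,0,0,0],[0.0,0,0,0]]]'| grep -E 'tool_pos|force'
```

```text
tool_pos: [0.4646, -0.0499, 0.0674]
ft_force: [-1.4, 0.2, 6.5]
```

```bash
python3 -m creep '[[[0.02,0,0,0],[0.0,0,0,0]]]'| grep -E 'tool_pos|force'
```

```text
tool_pos: [0.4645, -0.05, 0.0662]
ft_force: [-2.2, -1.0, 6.5]
```

```bash
python3 -m creep '[[[0.01,0,0,0],[0.0,0,0,0]]]'| grep -E 'tool_pos|force'
```

```text
tool_pos: [0.4644, -0.0499, 0.0656]
ft_force: [-2.6, -0.3, 6.3]
```

```bash
python3 -m creep '[[[0.01,0,0,0],[0.0,0,0,0]]]'| grep -E 'tool_pos|force'
```

```text
tool_pos: [0.4643, -0.05, 0.0649]
ft_force: [-3.0, -0.8, 5.2]
```

```bash
python3 -m creep '[[[0.01,0,0,0],[0.0,0,0,0]]]'| grep -E 'tool_pos|force'
```

```text
tool_pos: [0.4642, -0.05, 0.0642]
ft_force: [-2.6, -1.5, 4.6]
```

```bash
python3 -m creep '[[[0.01,0,0,0],[0.0,0,0,0]]]'| grep -E 'tool_pos|force'
```

```text
tool_pos: [0.4646, -0.0499, 0.0635]
ft_force: [-0.5, 0.1, 1.5]
```

```bash
python3 -m creep '[[[0.012,0,0,0],[0.0,0,0,0]]]'| grep -E 'tool_pos|force'
```

```text
tool_pos: [0.4648, -0.0498, 0.0628]
ft_force: [-1.0, -0.7, 0.7]
```

```bash
python3 -m creep '[[[0.012,0,0,0],[0.0,0,0,0]]]'| grep -E 'tool_pos|force'
```

```text
tool_pos: [0.4649, -0.0498, 0.0621]
ft_force: [0.7, 0.2, 0.2]
```

```bash
python3 -m creep '[[[0.012,0,0,0],[0.0,0,0,0]]]'| grep -E 'tool_pos|force'
```

```text
tool_pos: [0.4648, -0.0498, 0.0614]
ft_force: [-0.3, 0.2, -0.4]
```

```bash
python3 -m creep '[[[0.012,0,0,0],[0.0,0,0,0]]]'| grep -E 'tool_pos|force'
```

```text
tool_pos: [0.4647, -0.0499, 0.0607]
ft_force: [0.1, 0.4, 1.3]
```

```bash
python3 -m creep '[[[0.012,0,0,0],[0.0,0,0,0]]]'| grep -E 'tool_pos|force'
```

```text
tool_pos: [0.4646, -0.0499, 0.06]
ft_force: [-0.7, 0.2, 0.4]
```

```bash
python3 -m creep '[[[0.012,0,0,0],[0.0,0,0,0]]]'| grep -E 'tool_pos|force'
```

```text
tool_pos: [0.4647, -0.0499, 0.0595]
ft_force: [-2.0, 0.2, 3.4]
```

```bash
python3 -m creep '[[[0.012,0,0,0],[0.0,0,0,0]]]'| grep -E 'tool_pos|force'
python3 - <<'E'
from h import *
save('scene','s18');b=cv2.imread('pics/s18.png')[30:250,220:420];cv2.imwrite('pics/s18c.png',cv2.resize(b,None,fx=2.7,fy=2.7,interpolation=cv2.INTER_CUBIC))
E
```

```text
tool_pos: [0.4647, -0.0499, 0.0592]
ft_force: [-4.2, -0.0, 13.4]
```

View pics/s18c.png

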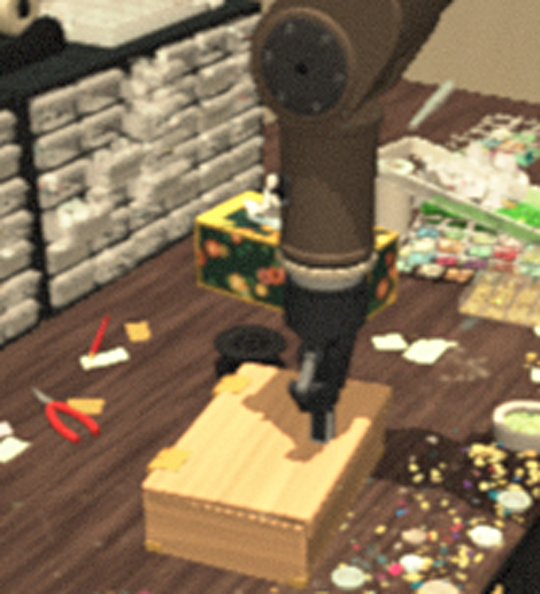

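```bash
python3 -m creep '[[[0,0,0,0]]]'| grep -E 'tool_pos|force'
```

```text
tool_pos: [0.4647, -0.0499, 0.0592]
ft_force: [-3.1, 0.0, 13.3]
```

```bash
python3 -m creep '[[[0.004,0,0,0],[0,0,0,0]]]'| grep -E 'tool_pos|force'
```

```text
tool_pos: [0.4648, -0.0499, 0.0592]
ft_force: [-3.9, 0.4, 16.1]
```

This is a firm stop: 16 N with no further travel, above the catch's 12 N maximum. I'll lift off and check that the lid stays down.

```bash
python3 -m creep '[[[-0.03,0,0,0],[-0.1,0,0,0],[-0.3,0,0,0],[-0.4,0,0,0],[-0.4,0,0,0],[-0.4,0,0,0],[-0.3,0,0,0],[-0.1,0,0,0],[0,0,0,0]]]'
python3 -m creep '[[[0,-0.2,0,0],[0,-0.3,0,0],[0,-0.3,0,0],[0,-0.2,0,0],[0,0,0,0],[0,0,0,0]]]'
python3 - <<'E'
from h import *
save('scene','s19');b=cv2.imread('pics/s19.png')[30:250,220:420];cv2.imwrite('pics/s19c.png',cv2.resize(b,None,fx=2.7,fy=2.7,interpolation=cv2.INTER_CUBIC))
# predicted lid front edge (outer top, ends) for angles, in the crop
for th in(0,.03,.07,.1,.15):
    P=[ch(.08-.166*np.cos(th)+.004*np.sin(th),y,.074+.166*np.sin(th)+.004*np.cos(th)) for y in(.122,-.122)]
    print(th,[((proj('scene',p)-[220,30])*2.7).round(1) for p in P],[proj('top',p).round(1) for p in P])
save('top','t19')
E
```

```text
clock: 32.3
tool_pos: [0.4647, -0.0499, 0.1801]
eef_rot: [[0.0, 0.984, 0.181], [-0.0, 0.181, -0.984], [-1.0, 0.0, 0.0]]
ft_force: [-0.1, -0.1, 0.1]
opening: 0.001
clock: 33.05
tool_pos: [0.4062, -0.0606, 0.1804]
eef_rot: [[0.001, 0.984, 0.181], [-0.0, 0.181, -0.984], [-1.0, 0.001, 0.0]]
ft_force: [0.3, 0.8, -0.8]
opening: 0.0
0 [array([310.9, 524.3]), array([391.5, 390.8])] [array([283.6, 229.2]), array([376.3, 209.8])]
0.03 [array([310.8, 519.7]), array([391.6, 386.6])] [array([283.4, 229. ]), array([376.5, 209.5])]
0.07 [array([310.4, 513.5]), array([391.5, 381. ])] [array([283. , 228.7]), array([376.8, 209. ])]
0.1 [array([309.9, 508.8]), array([391.2, 376.7])] [array([282.8, 228.4]), array([377. , 208.6])]
0.15 [array([308.7, 500.8]), array([390.5, 369.5])] [array([282.3, 227.7]), array([377.4, 207.8])]
```

View pics/s19c.png

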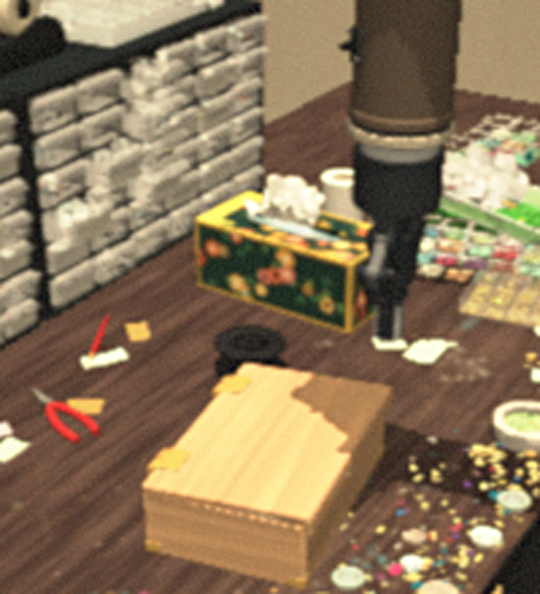

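View pics/t19.png

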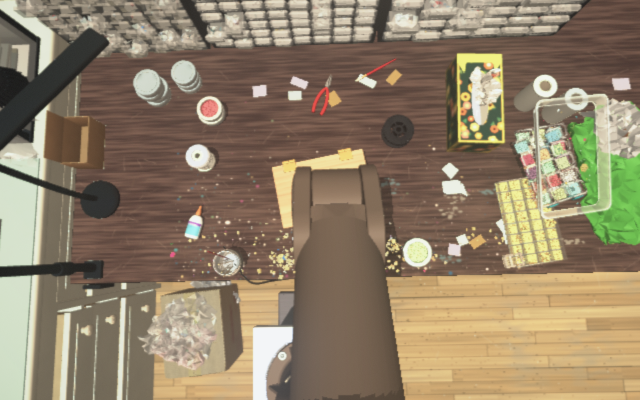

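The lid looks shut, at about 0.06. I'll compare the lid edge in the pressed, released and ajar pictures.

Run:
```python
from h import *
f=lambda n:cv2.imread(f'pics/{n}.png')[195:240,265:345]
o=np.vstack([cv2.resize(f(n),None,fx=4.2,fy=4.2,interpolation=cv2.INTER_CUBIC) for n in('s17','s18','s19')]);cv2.imwrite('pics/cmp.png',o)
print(np.abs(f('s18').astype(int)-f('s19'))[:,:60].mean(),np.abs(f('s17').astype(int)-f('s19'))[:,:60].mean())
```

```text
2.3270370370370372 7.873703703703704
```

View pics/cmp.png

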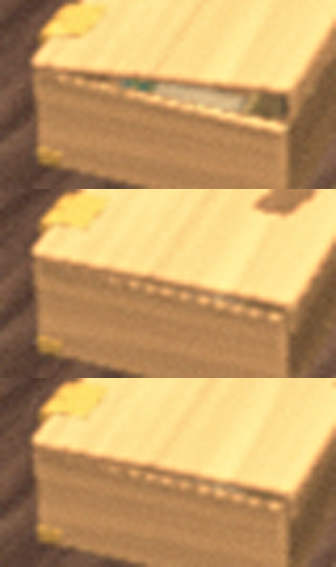

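The released lid (bottom) matches the pressed one (middle) and is clearly lower than ajar (top), so the catch is holding. Handing in.

Run:
```python
from h import *
print(sign_off(), get_state()['clock'])
```

```text
the job is handed in; nothing more can be done
the job is handed in; nothing more can be done
```

The job is done and handed in, about 33 s into the 72 s allowed. The spool is in the right bay, the lid fell onto its pin by itself, and the catch now holds it shut.

- **Grasp:** My first attempt closed on air just above the spool. Both cameras showed the shut fingertips about 24 mm behind the reported TCP, not 11 mm ahead as stated. I worked from the measured offset after that, and the second grasp held.
- **Spool:** While I was lowering it, the gripper rubbed the right wall with about 7 N. I moved about 8 mm towards the divider before releasing. The picture after I let go showed the spool standing upright in the bay; with the lid closed I couldn't check it again.
- **Lid:** The push took about 1 N and carried it past upright. I backed off, and it fell by itself and lay ajar.
- **Pressing:** The force peaked at 6.5 N, dropped to nearly zero, then met a firm stop about 11 mm below first contact. The highest reading was 16 N, but I only read the force at the end of each step.
- **Last checks:** After I lifted off, the lid edge looked the same as when pressed, at about 0.06 to 0.07. That is near the top of the shut range, and the camera can't resolve it more finely. The big spool, tin and glue looked unmoved, and the robot was touching nothing.

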